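# Sort instrument spring legs by felt stiffness on a sloping test plate

## Task

Take the two spring legs one at a time: press each one's foot squarely onto the sloping steel plate, at least two thirds of the way in, to feel its spring, and then stand it upright in the blue tray if it is soft or in the orange tray if it is stiff, and let go of it before you take the other. Leave the bottle and the box where they are.

Things in the scene. Friction and masses are not known exactly. Their poses are not given: they have to be found in the camera images.
- leg_a: leg A, one of two alike, loose, 150 to 200 g, starts upright at any yaw. Origin: centre of the foot's underside (spring relaxed); z up the leg, x and y square to its flats. From the bottom: grey foot 56 mm across, 0-12 mm up; stem 16 mm across, to 40; square aluminium body 36 x 36 mm, 40-110 (grip two opposite flats, about 95 mm up); stud 12 mm across, to 126
- leg_b: leg B, one of two alike, loose, 150 to 200 g, starts upright at any yaw. Origin: centre of the foot's underside (spring relaxed); z up the leg, x and y square to its flats. From the bottom: grey foot 56 mm across, 0-12 mm up; stem 16 mm across, to 40; square aluminium body 36 x 36 mm, 40-110 (grip two opposite flats, about 95 mm up); stud 12 mm across, to 126
- spring_a (a joint): foot of leg A pushed up into its body, m: 0 relaxed, 0.016 fully in. Sprung: about 2.2 N starts it moving in any leg; from there a soft leg takes 0.2 N more per mm, a stiff one 1 N more per mm (10 mm in: 4 N or 12 N). Which kind it is cannot be seen
- spring_b (a joint): foot of leg B pushed up into its body, m: 0 relaxed, 0.016 fully in. Sprung: about 2.2 N starts it moving in any leg; from there a soft leg takes 0.2 N more per mm, a stiff one 1 N more per mm (10 mm in: 4 N or 12 N). Which kind it is cannot be seen
- plate: square steel test plate, 130 mm along its x by 140 mm along its y, 10 mm thick, with a green disc of 68 mm in its middle, fixed on the stand. Origin: centre of its upper face, 85 mm above the bench; z is the outward normal of that face, sloping 28 degrees from vertical, roughly to the left (+y) of the robot; y is horizontal; x points up the slope
- stand: grey stand under the test plate, fixed to the bench, 150 mm deep by 140 mm wide, 116 mm tall at the plate's upper edge. Origin: centre of its underside; x points to the plate's high side
- tray_blue: blue open tray for soft legs, fixed to the bench: 180 mm along its x, 130 mm along its y, walls 30 mm high and 5 mm thick, floor 5 mm thick. Origin: centre of its underside; a leg stands in its middle
- tray_orange: orange open tray for stiff legs, fixed to the bench: 180 mm along its x, 130 mm along its y, walls 30 mm high and 5 mm thick, floor 5 mm thick. Origin: centre of its underside; a leg stands in its middle
- bottle: bystander: white plastic bottle with a blue cap, 60 mm across, 130 mm tall; origin at the centre of its underside
- tip_box: bystander: grey pipette tip box, rows of blue tips on top, 85 x 120 mm, 62 mm tall; origin at the centre of its underside
Mind the look-alikes: they are no part of the job. What is shaped like the stand but brown is not meant. What is shaped like the leg_b but green is not meant.

How it is judged (in metres and radians):
On the way, in this order (a step that is already met when the one before it is completed fails the run):
1. a first leg is pressed squarely on the plate (within 0.21 rad), its foot in by 8 mm or more (((value of joint spring_a above 0.008 m and contact force between leg_a and plate above 1.5 N and angle between the z axis of leg_a and the z axis of plate, either way round below 0.21 rad) or (value of joint spring_b above 0.008 m and contact force between leg_b and plate above 1.5 N and angle between the z axis of leg_b and the z axis of plate, either way round below 0.21 rad))), for 0.1 s.
2. a leg stands released in a tray (((((x of leg_a in the frame of tray_blue between -0.06 and 0.06 m and y of leg_a in the frame of tray_blue between -0.035 and 0.035 m and z of leg_a in the frame of tray_blue below 0.02 m) or (x of leg_a in the frame of tray_orange between -0.06 and 0.06 m and y of leg_a in the frame of tray_orange between -0.035 and 0.035 m and z of leg_a in the frame of tray_orange below 0.02 m)) and angle between leg_a's own z axis and vertical below 0.15 rad and linear speed of leg_a below 0.03 m/s and contact force between leg_a and the fingers below 0.1 N) or (((x of leg_b in the frame of tray_blue between -0.06 and 0.06 m and y of leg_b in the frame of tray_blue between -0.035 and 0.035 m and z of leg_b in the frame of tray_blue below 0.02 m) or (x of leg_b in the frame of tray_orange between -0.06 and 0.06 m and y of leg_b in the frame of tray_orange between -0.035 and 0.035 m and z of leg_b in the frame of tray_orange below 0.02 m)) and angle between leg_b's own z axis and vertical below 0.15 rad and linear speed of leg_b below 0.03 m/s and contact force between leg_b and the fingers below 0.1 N))), for 0.2 s.
3. the other leg is pressed squarely on the plate, its foot in by 8 mm or more, while the first stands in its tray ((((value of joint spring_a above 0.008 m and contact force between leg_a and plate above 1.5 N and angle between the z axis of leg_a and the z axis of plate, either way round below 0.21 rad) and (((x of leg_b in the frame of tray_blue between -0.06 and 0.06 m and y of leg_b in the frame of tray_blue between -0.035 and 0.035 m and z of leg_b in the frame of tray_blue below 0.02 m) or (x of leg_b in the frame of tray_orange between -0.06 and 0.06 m and y of leg_b in the frame of tray_orange between -0.035 and 0.035 m and z of leg_b in the frame of tray_orange below 0.02 m)) and angle between leg_b's own z axis and vertical below 0.15 rad and linear speed of leg_b below 0.03 m/s and contact force between leg_b and the fingers below 0.1 N)) or ((value of joint spring_b above 0.008 m and contact force between leg_b and plate above 1.5 N and angle between the z axis of leg_b and the z axis of plate, either way round below 0.21 rad) and (((x of leg_a in the frame of tray_blue between -0.06 and 0.06 m and y of leg_a in the frame of tray_blue between -0.035 and 0.035 m and z of leg_a in the frame of tray_blue below 0.02 m) or (x of leg_a in the frame of tray_orange between -0.06 and 0.06 m and y of leg_a in the frame of tray_orange between -0.035 and 0.035 m and z of leg_a in the frame of tray_orange below 0.02 m)) and angle between leg_a's own z axis and vertical below 0.15 rad and linear speed of leg_a below 0.03 m/s and contact force between leg_a and the fingers below 0.1 N)))), for 0.1 s.
At the end, for the whole second after the job is handed in: the soft leg stands in the blue tray, the stiff one in the orange (told apart by the load on each tray: their weights differ a little), each on the tray floor, upright within 0.15 rad, its centre within 60 mm along and 35 mm across of the tray's middle, still and released (((x of leg_a in the frame of tray_blue between -0.06 and 0.06 m and y of leg_a in the frame of tray_blue between -0.035 and 0.035 m and z of leg_a in the frame of tray_blue below 0.02 m) or (x of leg_a in the frame of tray_orange between -0.06 and 0.06 m and y of leg_a in the frame of tray_orange between -0.035 and 0.035 m and z of leg_a in the frame of tray_orange below 0.02 m)) and angle between each of leg_a, leg_b's own z axis and vertical below 0.15 rad and linear speed of each of leg_a, leg_b below 0.03 m/s and contact force between each of leg_a, leg_b and the fingers below 0.1 N and ((x of leg_b in the frame of tray_blue between -0.06 and 0.06 m and y of leg_b in the frame of tray_blue between -0.035 and 0.035 m and z of leg_b in the frame of tray_blue below 0.02 m) or (x of leg_b in the frame of tray_orange between -0.06 and 0.06 m and y of leg_b in the frame of tray_orange between -0.035 and 0.035 m and z of leg_b in the frame of tray_orange below 0.02 m)) and contact force between tray_blue and anything else between 1 and 1.7 N and contact force between tray_orange and anything else between 1.75 and 2.4 N); the robot touches nothing.
It fails at once if the bottle is moved by more than 30 mm or tipped (distance of bottle from where it was at the start of the episode above 0.03 m or angle between bottle's own z axis and vertical above 0.4 rad).
It fails at once if the box is moved by more than 30 mm or tipped (distance of tip_box from where it was at the start of the episode above 0.03 m or angle between tip_box's own z axis and vertical above 0.4 rad).
It also fails if it takes over 72 s, if anything falls off the work surface, if the arm or the gripper's body presses on something with over 40 N, if the wrist force passes 120 N, or if a joint passes its speed limit or range.

## Robot

A 6-joint arm with a two-finger parallel gripper is mounted at the origin on the work surface. World frame = base frame: x ahead of the robot, y to its left, z up, the work surface at z = 0. Lengths are in mm, angles in rad, forces in N, time in s.
With the tool pointing down it reaches from about 275 to 825 mm from the base axis. Payload 5.2 kg.
Tool frame: the origin (TCP) lies at the very end of the fingers, on their centre line; the grasp point (between the pads) lies 19 mm behind it; z points along the fingers, y is the direction in which the jaws open and shut (so a half turn about z gives the same grasp; the last joint's range is limited). The gripper opens to 93 mm and grips with 3 to 60 N. Pads are 15 mm wide; open, the fingers measure 128 mm over their backs; the gripper's body (75 mm by 188 mm) begins 65 mm behind the grasp point.
Start: joints at [-1.507, 0.259, 1.535, -0, 1.348, -0.203], TCP at [145.026, -530.54, 218.653] pointing down, gripper open.
Joint ranges: [-3.14, 3.14], [-0.91, 2.08], [0.19, 2.58], [-1.22, 4.36], [0.22, 2.71], [-3.12, 3.12]. Speed limits (rad/s): [2.57, 2.57, 3.14, 3.14, 3.14, 3.14].

## Interface

Orientations are given as a unit quaternion [w, x, y, z].
In Python, from rig import ctrl gives the robot as it stands.
- The arm moves only by the tool carry_out, never from a script. Its argument "increments" is one flat list of numbers, 7 for each row, row after row: the turn, a rotation vector about the tool's x, y, z in degrees, then the shift along the tool's x, y, z in mm, then the closure in counts, from 0 (fully open) to 255 (shut). In form: [wx, wy, wz, tx, ty, tz, hand, wx, wy, wz, tx, ty, tz, hand, ...]. A call has 1 to 8 rows; each row shifts and turns the commanded pose from where the row before left it, along the tool's axes as they then stand; what a row does not reach is not made up. A row lasts 1/8 s, in which the tool goes at most 62.5 mm and 10.7 degrees, less where a joint would pass 70% of its speed; a pose out of reach is approached as far as the arm can. A call is refused whole if a number of a shift passes 62.5 or a number of a turn 10.7, either way. A call with a gripper value outside its range is refused whole. The fingers move at their own pace and stop on an object; the grip force is fixed at half the most. Time passes only in rows, so rows that do not move let the fingers close. It gives the time, the measured TCP pose, the force and the opening at its end, in the units of the state.
- ctrl.observe(): the state, without advancing time (a new reading comes with each control period).
- ctrl.read_camera(name): name is "side" or "top" or "wrist"; returns a dict with "pixels" (480x640x3 uint8, blue, green, red), "range_z" (480x640 float32, mm along the optical axis (not along the pixel's ray), 0 where there is no reading), "mtx" (3x3 intrinsics, pixels), "R" (3x3) and "t" (3): a world point X has camera coordinates R X + t; the wrist camera has in their place "mount" (4x4, takes a point from camera to tool coordinates, whose origin is the TCP and whose axes are the flange's). Camera axes: x right, y down, z forward; pixel columns grow to the right and rows downward; lengths in mm; the calibration is good to about 2 mm. A picture is of the moment at which its call begins: read the wrist's pose just before it.
- ctrl.finish_job(): hands the job in, once; it reports no verdict.
The state is a dict: "time": time; "joint_positions": joint angles; "qd": joint speeds; "joint_torque": joint torques, N m; "position": TCP position; "ee_rot": TCP orientation; "force": force on the tool from outside, world axes, zero at the start; "torque": the same for the moment, N m; "width": opening from 0.0 (shut) to 1.0 (fully open).
Only numpy, scipy, OpenCV 4.12 (cv2) and the standard library are available. Lean on these libraries where they do the work, as an engineer would, in place of code of your own. Each camera call takes 0.05 s, during which the arm holds its last target.

## Working session

There is one attempt and no reset: what is moved stays moved. The work goes in short steps, Python scripts to look and compute and a tool call to move; the robot and the scene stay as the last step left them, time stands still between calls to the robot, and variables do not carry over. Pictures are saved under pics/ and viewed, and the job is handed in when it is done.

Besides the shell and the picture viewer there is one more tool, called after "Request:" as name(argument=value, ...) on one line, values as JSON. carry_out: Moves the arm, as the interface text tells. Its arguments: {"type":"object","properties":{"increments":{"type":"array"}},"required":["increments"]}

```bash
ls; mkdir -p pics; python3 - <<'E'
from rig import ctrl
import cv2,numpy as np
print(ctrl.observe())
for n in ["side","top"]:
    d=ctrl.read_camera(n)
    cv2.imwrite(f"pics/{n}0.png",d["pixels"])
    np.savez(f"pics/{n}0.npz",**{k:v for k,v in d.items()})
    print(n,d["mtx"],d["R"],d["t"])
E
```

```text
pics
{'time': 0.0, 'joint_positions': array([-1.50681504e+00,  2.59312111e-01,  1.53605418e+00, -5.25194833e-06,
        1.34793595e+00, -2.02767516e-01]), 'qd': array([ 8.77861283e-04, -4.55366737e-05, -6.00384100e-04, -5.30136486e-04,
       -5.62527603e-04,  2.55993079e-04]), 'joint_torque': array([-4.05351457e-03, -4.37323058e+01, -2.83998317e+01,  7.15802028e-02,
        4.15831141e-02, -1.43400734e-04]), 'position': array([ 144.98273636, -530.01586724,  217.84589132]), 'ee_rot': array([-8.52916543e-04,  9.91118372e-01,  1.32979855e-01,  5.67150090e-05]), 'force': array([ 0.37985575, -0.11028179,  1.19936069]), 'torque': array([0.03384122, 0.00441474, 0.02723793]), 'width': 0.999802171482981}
side [[498.2925194    0.         316.75638938]
 [  0.         498.2925194  238.08595981]
 [  0.           0.           1.        ]] [[-0.92538286 -0.37831712  0.02329651]
 [-0.20408511  0.44552395 -0.87169816]
 [ 0.31939918 -0.811409   -0.48948912]] [531.24097622 191.23464973 840.54750872]
top [[493.5953177    0.         323.61112152]
 [  0.         493.5953177  242.70375561]
 [  0.           0.           1.        ]] [[ 0.02890453 -0.99958132 -0.00130965]
 [-0.99735632 -0.02875275 -0.06673571]
 [ 0.06667011  0.00323515 -0.99776983]] [ -27.62761947  578.64983491 1060.63166485]
```

View pics/side0.png

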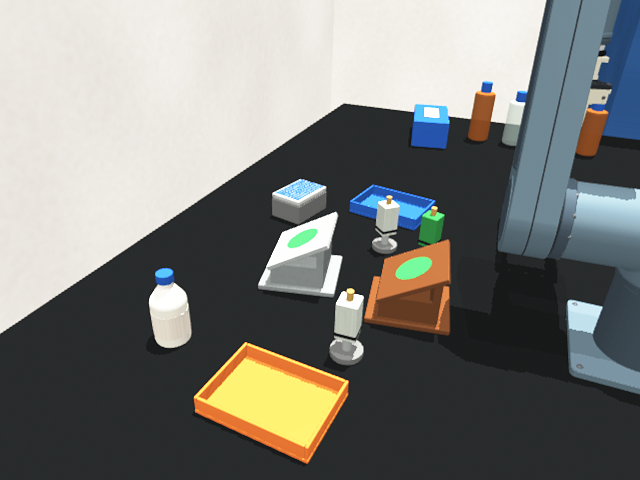

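View pics/top0.png

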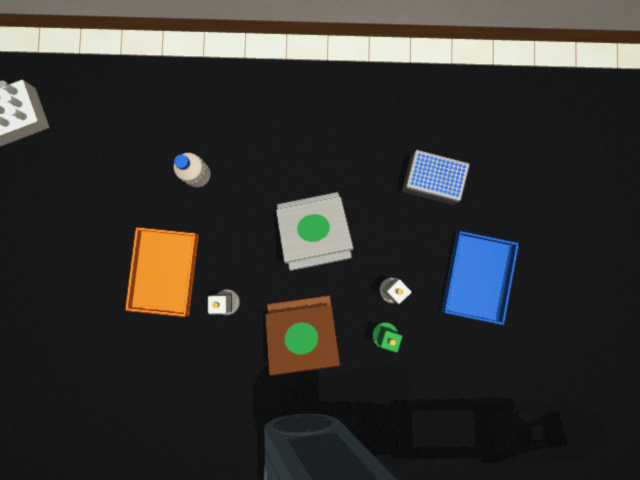

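The top view shows the white legs at (218,304) and (398,292), the grey plate at (313,228), the orange tray at (162,272), and the blue tray at (481,278). The bottle is at (190,168) and the box at (437,177). Look-alikes are the brown stand at (302,338) and the green leg at (390,338). Next I'll measure positions.

```bash
cat > h.py <<'E'
import numpy as np,cv2
from scipy.spatial.transform import Rotation as Ro
def cloud(d):
    z=d["range_z"].astype(float);K=d["mtx"];v,u=np.mgrid[:480,:640]
    P=np.stack([(u-K[0,2])/K[0,0]*z,(v-K[1,2])/K[1,1]*z,z],-1)
    return (P-d["t"])@d["R"]     # R^T (p-t)
def ray(d,u,v,h):
    K=d["mtx"];R=d["R"];c=-R.T@d["t"];r=R.T@np.array([(u-K[0,2])/K[0,0],(v-K[1,2])/K[1,1],1.])
    return c+r*(h-c[2])/r[2]
def mask(hsv,lo,hi): return cv2.inRange(hsv,np.array(lo),np.array(hi))
E
python3 - <<'E'
from h import *
for n in ["top","side"]:
    d=np.load(f"pics/{n}0.npz");C=cloud(d);img=d["pixels"];hsv=cv2.cvtColor(img,cv2.COLOR_BGR2HSV)
    ok=d["range_z"]>0
    print(n,"valid",ok.mean(), "cam",-d["R"].T@d["t"])
    def blobs(name,m,amin=40):
        k,l,s,c=cv2.connectedComponentsWithStats(m)
        for i in range(1,k):
            if s[i,4]<amin: continue
            q=(l==i)&ok
            if q.sum()<10: continue
            P=C[q]; print(name,c[i].round(1),s[i,4],"med",np.median(P,0).round(1),"z5-95",np.percentile(P[:,2],[5,50,95]).round(1))
    blobs("orange",mask(hsv,(8,150,90),(24,255,255)))
    blobs("blue",mask(hsv,(100,150,60),(125,255,255)),60)
    blobs("green",mask(hsv,(50,100,60),(80,255,255)))
    blobs("white",mask(hsv,(0,0,150),(180,60,255)),60)
# plate plane
    g=mask(hsv,(50,100,60),(80,255,255));k,l,s,c=cv2.connectedComponentsWithStats(g)
    t=(313,228) if n=="top" else (302,238)
    i=l[t[1],t[0]];q=(l==i)&ok;P=C[q];m=P.mean(0);nn=np.linalg.svd(P-m)[2][2];nn*=np.sign(nn[2])
    print("plate",m,nn,"tilt",np.degrees(np.arccos(nn[2])),"az",np.degrees(np.arctan2(nn[1],nn[0])))
E
```

```text
top valid 0.995947265625 cam [ 507.2062042   -14.40958258 1096.8466965 ]
orange [161.4 271.8] 5408 med [505.3 344.8   5.9] z5-95 [ 1.6  5.9 30.3]
orange [300.9 335.3] 3793 med [386.1  30.3  81.6] z5-95 [ 11.1  81.6 113.2]
blue [180.9 161.1] 163 med [726.1 276.7 129.8] z5-95 [122.7 129.8 132.7]
blue [480.1 277.4] 5449 med [ 513.4 -358.     5.2] z5-95 [ 1.   5.2 29.8]
green [312.9 227.5] 678 med [605.   12.   85.7] z5-95 [73.2 85.7 98.4]
green [300.9 338. ] 818 med [379.7  29.4  85.4] z5-95 [72.4 85.4 98.1]
green [387.2 336.4] 577 med [ 388.5 -145.7  105.5] z5-95 [  1.3 105.5 111.7]
white [319.6  47. ] 15796 med [1385.    27.7 -749.2] z5-95 [-757.  -749.2 -740.7]
white [ 15.5 107.3] 1224 med [849.6 658.5  51.2] z5-95 [47.3 51.2 90.5]
white [436.  176.4] 429 med [ 718.3 -241.5   61.7] z5-95 [58.6 61.7 64.4]
white [190. 168.] 433 med [716.9 265.8  91.3] z5-95 [ 80.1  91.3 105.3]
white [313.7 231.5] 3627 med [592.2   9.6  77.7] z5-95 [ 10.5  77.7 113.1]
white [398.7 291.2] 274 med [ 480.7 -163.5  109.7] z5-95 [106.6 109.7 112.4]
white [216.7 304.5] 286 med [444.4 196.4 109.5] z5-95 [106.8
[... 1608 characters left out ...]
 ] 2190 med [114.2  52.2 263.2] z5-95 [244.8 263.2 277.4]
white [387.1 215.4] 596 med [ 473.8 -150.9   86.8] z5-95 [ 55.3  86.8 110.1]
white [305.6 254.2] 2832 med [584.   37.5  64. ] z5-95 [  9.7  64.  111.9]
white [385.9 239.8] 169 med [ 472.7 -158.4   13.2] z5-95 [ 0.5 13.2 46. ]
white [169.8 315.3] 2202 med [708.5 296.2  61.9] z5-95 [  7.6  61.9 103.7]
white [348.2 314.6] 1030 med [437.3 216.   90.8] z5-95 [ 56.6  90.8 110.6]
white [582.6 315.7] 845 med [ 76.4 -56.1  12. ] z5-95 [10.3 12.  13.6]
white [348.5 347.7] 342 med [435.  206.3  12.5] z5-95 [ 9.9 12.5 45. ]
plate [602.63909428  12.5379997   85.31354414] [0.46540197 0.09786987 0.87967181] tilt 28.397200816941 az 11.875750088061174
```

```bash
python3 - <<'E'
import cv2
a=cv2.imread("pics/top0.png");s=cv2.imread("pics/side0.png")
c=[cv2.resize(x,(390,290),interpolation=cv2.INTER_CUBIC) for x in (a[265:342,185:289],a[250:360,350:450],s[280:370,300:400],s[190:260,360:460])]
import numpy as np
cv2.imwrite("pics/crop.png",np.vstack([np.hstack(c[:2]),np.hstack(c[2:])]))
E
```

```text
(no output)
```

View pics/crop.png

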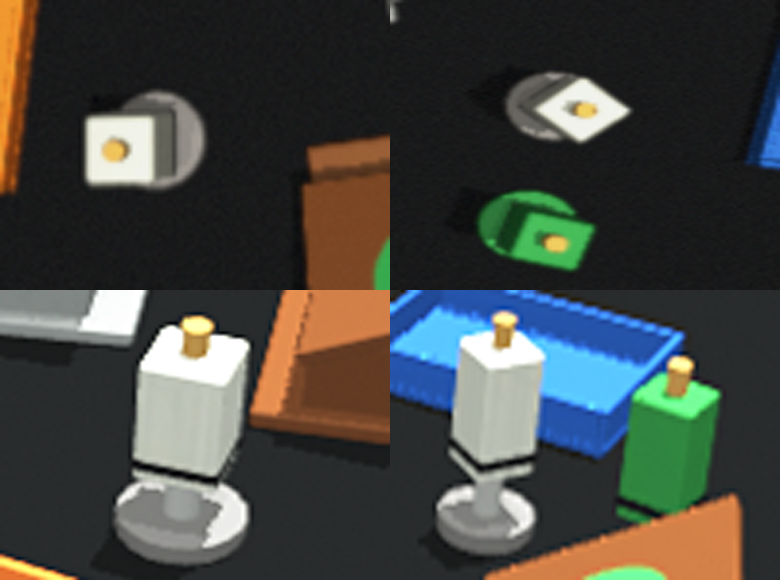

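Both legs are confirmed white, with green and brown ruled out. Both depth views agree that the plate's normal leans toward +x (azimuth about 12°), although the text says roughly +y. I'll check this with the edges while I refine the measurements.

```bash
python3 - <<'E'
from h import *
for n in ["top","side"]:
    d=np.load(f"pics/{n}0.npz");C=cloud(d);hsv=cv2.cvtColor(d["pixels"],cv2.COLOR_BGR2HSV);ok=d["range_z"]>0
    def sel(m,xy,r):
        q=(m>0)&ok&(np.hypot(C[...,0]-xy[0],C[...,1]-xy[1])<r); return C[q]
    for nm,lo,hi,xy in [("orange",(8,150,90),(24,255,255),(505,345)),("blue",(100,150,60),(125,255,255),(513,-360))]:
        P=sel(mask(hsv,lo,hi),xy,130);P=P[(P[:,2]>-3)&(P[:,2]<36)]
        print(n,nm,cv2.minAreaRect(P[:,:2].astype(np.float32)))
    A=np.full((480,640),255,np.uint8)
    for nm,xy in [("L",(444,196)),("R",(480,-163))]:
        P=sel(A,xy,45);T=P[(P[:,2]>106)&(P[:,2]<114)]
        print(n,nm,"top",len(T),T.mean(0).round(1),cv2.minAreaRect(T[:,:2].astype(np.float32)))
        F=P[(P[:,2]>9)&(P[:,2]<15)]
        print("  foot",len(F),F.mean(0).round(1),cv2.minEnclosingCircle(F[:,:2].astype(np.float32)))
        S=P[(P[:,2]>119)&(P[:,2]<129)];print("  stud",len(S),S.mean(0).round(1))
    P=sel(A,(604,12),120); nn=np.array([.463,.102,.8805]);c=np.array([604,12.2,85.6])
    Q=P[np.abs((P-c)@nn)<4]; ys=np.cross([0,0,1],nn);ys/=np.linalg.norm(ys);xs=np.cross(ys,nn)
    print("plate pts",len(Q),cv2.minAreaRect(np.c_[(Q-c)@xs,(Q-c)@ys].astype(np.float32)),xs)
    c2=Q.mean(0);v=np.linalg.svd(Q-c2,full_matrices=False)[2][2];v*=np.sign(v[2]);print(c2,v)
E
```

```text
top orange ((505.8935546875, 346.5124206542969), (144.17921447753906, 187.64578247070312), 85.95365905761719)
top blue ((514.354736328125, -358.9735412597656), (145.08392333984375, 188.12124633789062), 79.8906021118164)
top L top 287 [444.6 197.8 109.6] ((444.7200927734375, 198.3041534423828), (35.88469696044922, 34.621681213378906), 2.564664125442505)
  foot 172 [449.7 187.   11.9] ((445.3237609863281, 198.0364990234375), 27.63907814025879)
  stud 32 [444.8 197.7 125.8]
top R top 287 [ 481.1 -162.9  109.5] ((481.2195739746094, -163.33558654785156), (35.47593688964844, 35.70205307006836), 45.779476165771484)
  foot 136 [ 482.  -148.8   11.7] ((481.42242431640625, -162.3092041015625), 27.420257568359375)
  stud 29 [ 480.8 -163.   124.9]
plate pts 3546 ((1.9093284606933594, -0.4894256591796875), (133.89097595214844, 139.99256896972656), 0.8438200354576111) [ 0.85988086  0.1894338  -0.47410231]
[602.76021195  11.48361895  86.87699485] [0.45590113 0.10490805 0.88382604]
side orange ((513.0213012695312, 326.206298828125), (163.34349060058594, 203.00344848632812), 85.51811981201172)
side b
[... 167 characters left out ...]
5918579101562), (35.75817108154297, 37.86707305908203), 2.464646816253662)
  foot 497 [439.6 206.1  11.7] ((440.7571105957031, 201.3804931640625), 28.780916213989258)
  stud 57 [440.9 201.6 123.8]
side R top 121 [ 476.7 -155.7  109.2] ((477.4107971191406, -159.24427795410156), (35.911495208740234, 34.64076614379883), 44.160770416259766)
  foot 209 [ 475.8 -156.3   11.5] ((477.2064514160156, -160.75848388671875), 29.239782333374023)
  stud 28 [ 477.4 -160.2  123.5]
plate pts 1757 ((-0.8927536010742188, 2.5788421630859375), (129.8757781982422, 144.3524627685547), 0.648593008518219) [ 0.85988086  0.1894338  -0.47410231]
[598.59747251  19.93800363  86.04973826] [0.45676181 0.10714631 0.88311286]
```

```bash
cat >> h.py <<'E'
def Rtool(psi,n=(0,0,1)):
    n=np.array(n,float);n/=np.linalg.norm(n);p=np.radians(psi);y=np.array([np.cos(p),np.sin(p),0]);y-=n*(y@n);y/=np.linalg.norm(y)
    z=-n;return np.c_[np.cross(y,z),y,z]
def qR(q): return Ro.from_quat(np.roll(q,-1)).as_matrix()
def plan(s,pos,R,N,hand,dec=1,show=True):
    "straight line with constant turn; shift taken in tool axes before the row's turn"
    R0=qR(s["ee_rot"]);p0=np.array(s["position"]);w=Ro.from_matrix(R0.T@R).as_rotvec(degrees=True)
    rows=[];Rc=R0.copy();pA=p0.copy();pB=p0.copy();wr=(w/N).round(dec)
    for k in range(N):
        d=(np.array(pos)-p0)/N; sh=(Rc.T@d).round(dec); Rn=Rc@Ro.from_rotvec(wr,degrees=True).as_matrix()
        pA+=Rc@sh;pB+=Rn@sh;Rc=Rn;rows.append([*wr,*sh,hand])
    if show:
        for r in rows: print(", ".join(f"{x:g}" for x in r)+",")
        print("end A",pA.round(1),"B",pB.round(1),"turn/row",np.linalg.norm(wr).round(1),"shift/row",np.linalg.norm(d).round(1))
    return rows
def st():
    from rig import ctrl
    s=ctrl.observe();R=qR(s["ee_rot"]);print("t",round(s["time"],2),"pos",s["position"].round(1),"z",R[:,2].round(3),"psi",np.degrees(np.arctan2(R[1,1],R[0,1])).round(1),"q",s["joint_positions"].round(2),"F",s["force"].round(2),"w",round(s["width"],3))
    return s
E
python3 - <<'E'
from h import *
s=st();plan(s,(443,199.5,205),Rtool(2.5),16,0)
E
```

```text
t 0.1 pos [ 145.  -530.   217.9] z [-0.     0.002 -1.   ] psi -74.7 q [-1.51  0.26  1.54  0.    1.35 -0.2 ] F [-0.23  0.45 -0.28] w 1.002
-0, -0, -4.8, 30, -39.1, 0.9, 0,
-0, -0, -4.8, 33.1, -36.4, 0.9, 0,
-0, -0, -4.8, 36.1, -33.5, 0.9, 0,
-0, -0, -4.8, 38.8, -30.4, 0.9, 0,
-0, -0, -4.8, 41.2, -27, 0.9, 0,
-0, -0, -4.8, 43.3, -23.5, 0.9, 0,
-0, -0, -4.8, 45.1, -19.8, 0.9, 0,
-0, -0, -4.8, 46.6, -15.9, 0.9, 0,
-0, -0, -4.8, 47.8, -12, 0.9, 0,
-0, -0, -4.8, 48.6, -8, 0.9, 0,
-0, -0, -4.8, 49.1, -3.9, 0.9, 0,
-0, -0, -4.8, 49.3, 0.3, 0.9, 0,
-0, -0, -4.8, 49.1, 4.4, 0.9, 0,
-0, -0, -4.8, 48.5, 8.5, 0.9, 0,
-0, -0, -4.8, 47.6, 12.5, 0.9, 0,
-0, -0, -4.8, 46.4, 16.4, 0.9, 0,
end A [443.1 199.5 204.7] B [381.  221.9 204.7] turn/row 4.8 shift/row 49.3
```

Request:
carry_out(increments=[0,0,-4.8,30,-39.1,0.5,0,0,0,-4.8,33.1,-36.4,0.5,0,0,0,-4.8,36.1,-33.5,0.5,0,0,0,-4.8,38.8,-30.4,0.5,0,0,0,-4.8,41.2,-27,0.5,0,0,0,-4.8,43.3,-23.5,0.5,0,0,0,-4.8,45.1,-19.8,0.5,0,0,0,-4.8,46.6,-15.9,0.5,0])

```text
time: 1.1
position: [294.3, -164.2, 214.5]
ee_rot: [0.0, 0.892, 0.452, 0.0]
force: [0.9, -0.3, 0.8]
width: 1.004
```

```bash
python3 - <<'E'
from h import *
s=st();plan(s,(443,199.5,205),Rtool(2.5),8,0)
E
```

```text
t 1.1 pos [ 294.3 -164.2  214.5] z [ 0.  0. -1.] psi -36.2 q [-0.84 -0.15  1.98  0.    1.31 -0.21] F [ 0.87 -0.29  0.81] w 1.004
0, -0, -4.8, 47.7, -11.8, 1.2, 0,
0, -0, -4.8, 48.5, -7.8, 1.2, 0,
0, -0, -4.8, 49, -3.7, 1.2, 0,
0, -0, -4.8, 49.1, 0.4, 1.2, 0,
0, -0, -4.8, 48.9, 4.5, 1.2, 0,
0, -0, -4.8, 48.4, 8.6, 1.2, 0,
0, -0, -4.8, 47.5, 12.6, 1.2, 0,
0, -0, -4.8, 46.3, 16.5, 1.2, 0,
end A [443.2 199.6 205. ] B [412.2 210.8 205. ] turn/row 4.8 shift/row 49.1
```

Request:
carry_out(increments=[0,0,-4.8,47.7,-11.8,1.2,0,0,0,-4.8,48.5,-7.8,1.2,0,0,0,-4.8,49,-3.7,1.2,0,0,0,-4.8,49.1,0.4,1.2,0,0,0,-4.8,48.9,4.5,1.2,0,0,0,-4.8,48.4,8.6,1.2,0,0,0,-4.8,47.5,12.6,1.2,0,0,0,-4.8,46.3,16.5,1.2,0])

```text
time: 2.1
position: [444.0, 199.3, 204.7]
ee_rot: [-0.0, 0.693, 0.721, -0.0]
force: [1.4, -0.5, 0.0]
width: 1.003
```

```bash
python3 - <<'E'
from h import *
from rig import ctrl
s=st()
d=ctrl.read_camera("wrist");cv2.imwrite("pics/w1.png",d["pixels"]);print(d["mount"])
z=d["range_z"].astype(float);K=d["mtx"];v,u=np.mgrid[:480,:640]
P=np.stack([(u-K[0,2])/K[0,0]*z,(v-K[1,2])/K[1,1]*z,z],-1)
M=d["mount"];T=P@M[:3,:3].T+M[:3,3];C=T@qR(s["ee_rot"]).T+s["position"]
q=(z>0)&(np.hypot(C[...,0]-443,C[...,1]-199.5)<45)
X=C[q];t=X[(X[:,2]>105)&(X[:,2]<115)];print(len(t),t.mean(0),cv2.minAreaRect(t[:,:2].astype(np.float32)))
f=X[(X[:,2]>8)&(X[:,2]<16)];print(len(f),cv2.minEnclosingCircle(f[:,:2].astype(np.float32)) if len(f) else 0)
E
```

```text
t 2.1 pos [444.  199.3 204.7] z [-0. -0. -1.] psi 2.3 q [ 0.19  0.16  1.7  -0.    1.28  0.15] F [ 1.44 -0.53  0.04] w 1.003
[[ 1.18064698e-04 -9.57310185e-01 -2.89062617e-01  8.04213449e+01]
 [ 9.99999803e-01 -6.51102174e-05  6.24070143e-04 -1.68696167e+00]
 [-6.16249634e-04 -2.89062634e-01  9.57309989e-01 -1.66040202e+02]
 [ 0.00000000e+00  0.00000000e+00  0.00000000e+00  1.00000000e+00]]
1858 [441.16931736 199.69260761 109.66657723] ((441.2531433105469, 198.2276153564453), (35.822052001953125, 35.48931121826172), 1.8260374069213867)
809 ((441.32183837890625, 197.89569091796875), 27.795618057250977)
```

View pics/w1.png

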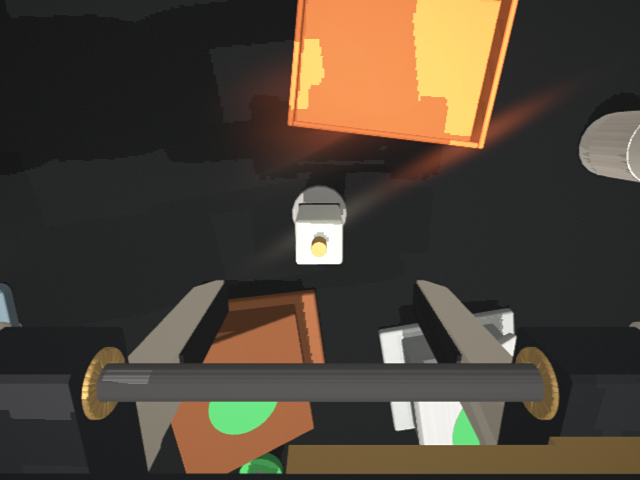

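The wrist view shows the leg at (319,240), square to the jaws, with the orange tray behind it. Its position (441,198) agrees with the other views. I'll descend and grip.

Request:
carry_out(increments=[0,0,0,-0.4,-1.5,30,0,0,0,0,0,0,40,0,0,0,0,0,0,38,0,0,0,0,0,0,20.5,0,0,0,0,0,0,0,0,0,0,0,0,0,0,255,0,0,0,0,0,0,255,0,0,0,0,0,0,255])

```text
time: 3.15
position: [442.9, 197.3, 77.4]
ee_rot: [0.001, 0.694, 0.72, 0.001]
force: [-0.1, 0.4, 0.3]
width: 0.722
```

Request:
carry_out(increments=[0,0,0,0,0,0,255,0,0,0,0,0,0,255,0,0,0,0,0,0,255])

```text
time: 3.52
position: [442.3, 197.2, 76.6]
ee_rot: [0.0, 0.694, 0.72, 0.0]
force: [-0.6, -0.3, 0.4]
width: 0.4
```

```bash
python3 - <<'E'
from h import *
s=st()
E
```

```text
t 3.52 pos [442.3 197.2  76.6] z [ 0.  0. -1.] psi 2.1 q [0.19 0.29 1.88 0.   0.97 0.15] F [-0.64 -0.26  0.39] w 0.4
```

Request:
carry_out(increments=[0,0,0,0,0,0,255,0,0,0,0,0,0,255,0,0,0,0,0,-20,255,0,0,0,0,0,-50,255,0,0,0,0,0,-50,255,0,0,0,0,0,-50,255,0,0,0,0,0,-30,255,0,0,0,0,0,0,255])

```text
time: 4.53
position: [443.4, 197.5, 278.4]
ee_rot: [0.001, 0.694, 0.72, 0.002]
force: [-0.1, -0.6, -2.7]
width: 0.386
```

```bash
python3 - <<'E'
from h import *
s=st()
n=np.array([.46,.103,.8818]);n/=np.linalg.norm(n);print(n,np.degrees(np.arccos(n[2])))
c=np.array([603.5,12.3,85.3])
tgt=c+n*(76.6+25);print(tgt)
plan(s,tgt+[0,0,60],Rtool(2.1,n),8,255)
E
```

```text
t 4.53 pos [443.4 197.5 278.4] z [ 0.004  0.001 -1.   ] psi 2.1 q [0.19 0.1  1.58 0.   1.45 0.15] F [-0.09 -0.62 -2.67] w 0.386
[0.46005055 0.10301132 0.88189691] 28.127960223178107
[650.2411362   22.76595006 174.90072587]
3.5, -0.7, 0.2, -22.8, 25, 5.5, 255,
3.5, -0.7, 0.2, -22.6, 25.4, 4.3, 255,
3.5, -0.7, 0.2, -22.5, 25.7, 3, 255,
3.5, -0.7, 0.2, -22.4, 25.9, 1.7, 255,
3.5, -0.7, 0.2, -22.3, 26.1, 0.4, 255,
3.5, -0.7, 0.2, -22.2, 26.1, -1, 255,
3.5, -0.7, 0.2, -22.1, 26.1, -2.3, 255,
3.5, -0.7, 0.2, -22.1, 26, -3.6, 255,
end A [650.2  22.6 234.9] B [646.7  21.2 225. ] turn/row 3.6 shift/row 34.3
```

Request:
carry_out(increments=[3.5,-0.7,0.2,-22.8,25,5.5,255,3.5,-0.7,0.2,-22.6,25.4,4.3,255,3.5,-0.7,0.2,-22.5,25.7,3,255,3.5,-0.7,0.2,-22.4,25.9,1.7,255,3.5,-0.7,0.2,-22.3,26.1,0.4,255,3.5,-0.7,0.2,-22.2,26.1,-1,255,3.5,-0.7,0.2,-22.1,26.1,-2.3,255,3.5,-0.7,0.2,-22.1,26,-3.6,255])

```text
time: 5.52
position: [649.2, 21.6, 229.0]
ee_rot: [-0.135, 0.682, 0.688, -0.209]
force: [0.2, 0.1, -2.1]
width: 0.388
```

```bash
python3 - <<'E'
from h import *
s=st()
n=np.array([.46,.103,.8818]);n/=np.linalg.norm(n)
tgt=np.array([603.5,12.3,85.3])+n*(76.6+20)
plan(s,tgt,Rtool(2.1,n),4,255)
E
```

```text
t 5.53 pos [649.2  21.6 229. ] z [-0.471 -0.104 -0.876] psi -1.2 q [-0.06  0.81  0.71 -0.16  2.1  -0.12] F [ 0.19  0.06 -2.07] w 0.388
-0.2, 0, -0.1, 1.6, 6.6, 12.9, 255,
-0.2, 0, -0.1, 1.6, 6.6, 13, 255,
-0.2, 0, -0.1, 1.6, 6.6, 13, 255,
-0.2, 0, -0.1, 1.6, 6.5, 13, 255,
end A [648.   22.2 170.5] B [648.1  22.2 170.5] turn/row 0.2 shift/row 14.6
```

Request:
carry_out(increments=[0,0,0,1.6,6.6,12.9,255,0,0,0,1.6,6.6,13,255,0,0,0,1.6,6.6,13,255,0,0,0,1.6,6.5,10,255,0,0,0,0,0,0,255,0,0,0,0,0,0,255])

```text
time: 6.28
position: [649.3, 23.3, 177.4]
ee_rot: [-0.132, 0.683, 0.688, -0.207]
force: [-0.3, 1.0, -1.4]
width: 0.382
```

```bash
python3 - <<'E'
from h import *
from rig import ctrl
s=st()
n=np.array([.46,.103,.8818]);n/=np.linalg.norm(n)
R=qR(s["ee_rot"]);print("angle",np.degrees(np.arccos(-R[:,2]@n)),"foot ctr rel plate",(s["position"]+R[:,2]*76.6-[603.5,12.3,85.3]).round(1),"gap",((s["position"]+R[:,2]*76.6-[603.5,12.3,85.3])@n).round(1),"Fn",s["force"]@n)
plan(s,np.array([603.5,12.3,85.3])+n*(76.6+10),Rtool(2.1,n),2,255)
for k in ["side","top"]:
    d=ctrl.read_camera(k);cv2.imwrite(f"pics/{k}1.png",d["pixels"])
E
```

```text
t 6.28 pos [649.3  23.3 177.4] z [-0.465 -0.104 -0.879] psi -1.2 q [-0.06  0.83  0.8  -0.15  1.99 -0.1 ] F [-0.29  0.99 -1.43] w 0.382
angle 0.3420855373593698 foot ctr rel plate [10.2  3.  24.8] gap 26.9 Fn -1.2922643000549576
-0.2, 0, -0.1, -0.1, 1.1, 8.4, 255,
-0.2, 0, -0.1, -0.1, 1, 8.4, 255,
end A [643.4  21.3 161.7] B [643.4  21.3 161.7] turn/row 0.2 shift/row 8.5
```

View pics/side1.png

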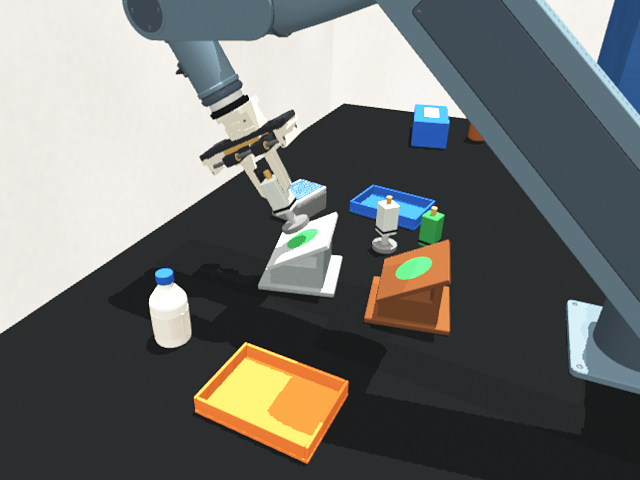

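The leg is held square above the green disc, with the foot at about (293,220) and the disc at (302,238). The gap is about 27 mm. I'll approach, then creep.

Request:
carry_out(increments=[0,0,0,0,1.1,8.4,255,0,0,0,0,1,8.4,255,0,0,0,0,0,0,255,0,0,0,0,0,0,255])

```text
time: 6.88
position: [643.1, 21.3, 160.6]
ee_rot: [-0.133, 0.683, 0.688, -0.208]
force: [-0.3, -0.3, -1.8]
width: 0.387
```

```bash
cat > g.py <<'E'
from h import *
s=st()
n=np.array([.46,.103,.8818]);n/=np.linalg.norm(n)
R=qR(s["ee_rot"]);f=s["position"]+R[:,2]*76.6-[603.5,12.3,85.3]
print("ang",np.degrees(np.arccos(-R[:,2]@n)).round(2),"tool-frame err",(R.T@f).round(1),"gap",(f@n).round(1),"Fn",(s["force"]@n).round(2),"tau",s["torque"].round(2))
E
python3 g.py
```

```text
t 6.88 pos [643.1  21.3 160.6] z [-0.467 -0.104 -0.878] psi -1.2 q [-0.06  0.82  0.85 -0.14  1.95 -0.09] F [-0.32 -0.34 -1.83] w 0.387
ang 0.44 tool-frame err [ 0.1 -0.3 -9. ] gap 9.0 Fn -1.8 tau [ 0.04 -0.57  0.02]
```

Request:
carry_out(increments=[0,0,0,0,0,4,255,0,0,0,0,0,4,255,0,0,0,0,0,2,255,0,0,0,0,0,2,255,0,0,0,0,0,0,255])

```text
time: 7.5
position: [637.9, 20.1, 150.8]
ee_rot: [-0.133, 0.683, 0.688, -0.207]
force: [3.1, 0.2, 3.2]
width: 0.382
```

```bash
python3 g.py
```

```text
t 7.5 pos [637.9  20.1 150.8] z [-0.465 -0.104 -0.879] psi -1.2 q [-0.07  0.81  0.89 -0.14  1.92 -0.09] F [3.11 0.18 3.23] w 0.382
ang 0.36 tool-frame err [ 0.1 -0.3  2.3] gap -2.3 Fn 4.3 tau [ 0.09 -0.41 -0.05]
```

Request:
carry_out(increments=[0,0,0,0,0,2,255,0,0,0,0,0,2,255,0,0,0,0,0,0,255])

```text
time: 7.88
position: [636.1, 19.8, 147.4]
ee_rot: [-0.132, 0.683, 0.688, -0.207]
force: [2.5, 2.0, 6.4]
width: 0.383
```

```bash
python3 g.py
```

```text
t 7.88 pos [636.1  19.8 147.4] z [-0.465 -0.104 -0.879] psi -1.2 q [-0.07  0.81  0.9  -0.14  1.91 -0.09] F [2.52 2.04 6.37] w 0.383
ang 0.34 tool-frame err [ 0.1 -0.3  6.1] gap -6.1 Fn 6.99 tau [ 0.18 -0.27 -0.1 ]
```

Request:
carry_out(increments=[0,0,0,0,0,2,255,0,0,0,0,0,2,255,0,0,0,0,0,0,255])

```text
time: 8.25
position: [634.5, 19.4, 144.6]
ee_rot: [-0.132, 0.683, 0.688, -0.207]
force: [3.8, 2.0, 9.5]
width: 0.388
```

```bash
python3 g.py
```

```text
t 8.25 pos [634.5  19.4 144.6] z [-0.464 -0.104 -0.88 ] psi -1.2 q [-0.07  0.81  0.91 -0.14  1.9  -0.09] F [3.8  2.04 9.55] w 0.388
ang 0.27 tool-frame err [ 0.1 -0.2  9.3] gap -9.3 Fn 10.38 tau [ 0.23 -0.14 -0.07]
```

Slope is about 0.9 N/mm, so this leg is stiff. The load is 12.2 N, about 10 mm in, and I'll press 3 mm more.

Request:
carry_out(increments=[0,0,0,0,0,2,255,0,0,0,0,0,1.5,255,0,0,0,0,0,0,255,0,0,0,0,0,0,255])

```text
time: 8.75
position: [633.3, 19.2, 142.4]
ee_rot: [-0.132, 0.683, 0.688, -0.206]
force: [5.0, 2.4, 11.8]
width: 0.385
```

```bash
python3 g.py; python3 - <<'E'
import cv2
from rig import ctrl
d=ctrl.read_camera("side");cv2.imwrite("pics/side2.png",cv2.resize(d["pixels"][130:310,200:360],(640,720))[:600])
E
```

```text
t 8.75 pos [633.3  19.2 142.4] z [-0.463 -0.104 -0.88 ] psi -1.2 q [-0.07  0.81  0.92 -0.14  1.89 -0.09] F [ 5.03  2.37 11.76] w 0.385
ang 0.19 tool-frame err [ 0.1 -0.2 11.8] gap -11.8 Fn 12.93 tau [ 0.15 -0.06 -0.05]
```

View pics/side2.png

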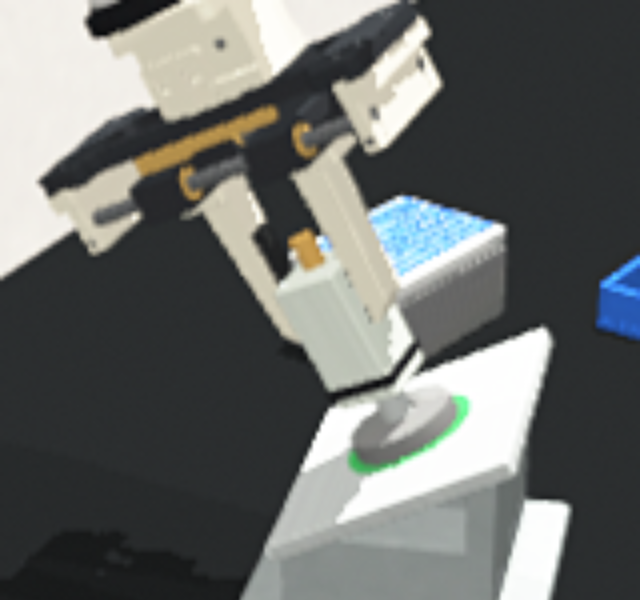

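Pressed square on the disc: net force about 14.7 N, so about 12 mm in. It's stiff, so it goes in orange. Retracting.

Request:
carry_out(increments=[0,0,0,0,0,-10,255,0,0,0,0,0,-30,255,0,0,0,0,0,-40,255,0,0,0,0,0,-30,255,0,0,0,0,0,0,255])

```text
time: 9.43
position: [684.6, 30.2, 237.0]
ee_rot: [-0.132, 0.683, 0.688, -0.207]
force: [-0.3, -0.3, -2.3]
width: 0.386
```

```bash
python3 - <<'E'
from h import *
s=st();plan(s,(505.5,346.5,180),Rtool(2),10,255)
E
```

```text
t 9.43 pos [684.6  30.2 237. ] z [-0.464 -0.104 -0.88 ] psi -1.2 q [-0.05  0.91  0.51 -0.16  2.2  -0.12] F [-0.28 -0.29 -2.26] w 0.386
-2.8, 0.6, -0.2, 32.6, -13.8, 10, 255,
-2.8, 0.6, -0.2, 32.6, -14.2, 9.7, 255,
-2.8, 0.6, -0.2, 32.5, -14.5, 9.3, 255,
-2.8, 0.6, -0.2, 32.5, -14.8, 8.9, 255,
-2.8, 0.6, -0.2, 32.4, -15.2, 8.5, 255,
-2.8, 0.6, -0.2, 32.4, -15.4, 8.1, 255,
-2.8, 0.6, -0.2, 32.4, -15.7, 7.7, 255,
-2.8, 0.6, -0.2, 32.3, -16, 7.3, 255,
-2.8, 0.6, -0.2, 32.3, -16.2, 6.8, 255,
-2.8, 0.6, -0.2, 32.3, -16.4, 6.4, 255,
end A [505.5 346.6 180.1] B [507.4 346.8 175.5] turn/row 2.9 shift/row 36.8
```

Request:
carry_out(increments=[-2.8,0.6,-0.2,32.6,-13.8,10,255,-2.8,0.6,-0.2,32.6,-14.2,9.7,255,-2.8,0.6,-0.2,32.5,-14.5,9.3,255,-2.8,0.6,-0.2,32.5,-14.8,8.9,255,-2.8,0.6,-0.2,32.4,-15.2,8.5,255,-2.8,0.6,-0.2,32.4,-15.4,8.1,255,-2.8,0.6,-0.2,32.4,-15.7,7.7,255,-2.8,0.6,-0.2,32.3,-16,7.3,255])

```text
time: 10.42
position: [537.2, 283.5, 189.1]
ee_rot: [-0.03, 0.694, 0.718, -0.041]
force: [0.2, 0.1, -3.3]
width: 0.384
```

Request:
carry_out(increments=[-2.8,0.6,-0.2,32.3,-16.2,6.8,255,-2.8,0.6,-0.2,32.3,-16.4,6.4,255,0,0,0,0,0,0,255,0,0,0,0,0,0,255])

```text
time: 10.92
position: [503.1, 345.7, 179.1]
ee_rot: [-0.003, 0.692, 0.722, 0.001]
force: [0.4, -0.1, -2.7]
width: 0.383
```

```bash
python3 - <<'E'
from h import *
s=st();plan(s,(505.5,346.5,105),Rtool(2),3,255)
from rig import ctrl
for k in ["side","top"]:
    d=ctrl.read_camera(k);cv2.imwrite(f"pics/{k}3.png",d["pixels"])
    np.savez(f"pics/{k}3.npz",**d)
E
```

```text
t 10.93 pos [503.1 345.7 179.1] z [-0.003  0.007 -1.   ] psi 2.4 q [0.42 0.39 1.44 0.01 1.31 0.37] F [ 0.37 -0.13 -2.68] w 0.383
-0, -0.1, 0.1, 0.1, 0.9, 24.7, 255,
-0, -0.1, 0.1, 0.1, 0.9, 24.7, 255,
-0, -0.1, 0.1, 0.1, 0.9, 24.7, 255,
end A [505.6 346.5 105. ] B [505.6 346.4 104.9] turn/row 0.1 shift/row 24.7
```

View pics/side3.png

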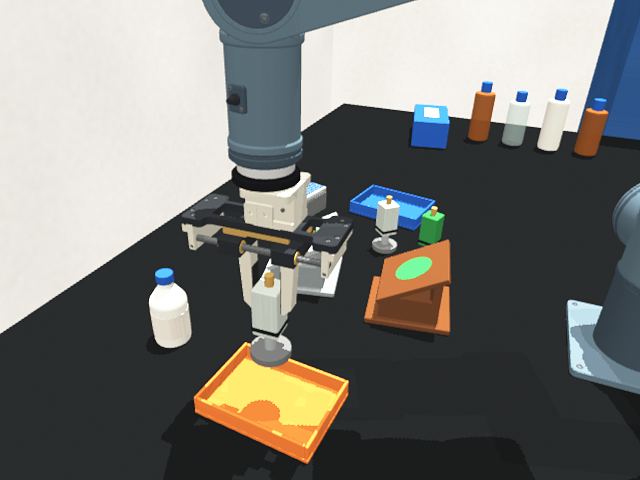

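The leg hangs upright at (270,310), above the tray's middle (270,400). I'll lower it.

Request:
carry_out(increments=[0,0,0,0,0.9,30,255,0,0,0,0,0.9,30,255,0,0,0,0,0,20,255,0,0,0,0,0,13,255,0,0,0,0,0,0,255,0,0,0,0,0,0,255])

```text
time: 11.78
position: [506.9, 347.6, 88.3]
ee_rot: [-0.003, 0.692, 0.721, 0.004]
force: [-0.2, -0.6, -1.7]
width: 0.387
```

Request:
carry_out(increments=[0,0,0,0,0,2,255,0,0,0,0,0,2,255,0,0,0,0,0,0,255])

```text
time: 12.15
position: [506.0, 347.6, 83.5]
ee_rot: [-0.003, 0.692, 0.722, 0.003]
force: [-0.8, -0.4, -1.9]
width: 0.387
```

```bash
python3 - <<'E'
from h import *
st()
E
```

```text
t 12.15 pos [506.  347.6  83.5] z [-0.     0.008 -1.   ] psi 2.4 q [0.42 0.48 1.55 0.01 1.1  0.37] F [-0.76 -0.38 -1.91] w 0.387
```

Request:
carry_out(increments=[0,0,0,0,0,1.5,255,0,0,0,0,0,0,255,0,0,0,0,0,0.7,255,0,0,0,0,0,0,255])

```text
time: 12.65
position: [506.0, 347.7, 81.6]
ee_rot: [-0.003, 0.692, 0.722, 0.003]
force: [0.0, 0.0, 0.3]
width: 0.385
```

Force rose from -1.9 to +0.3 N, so the foot is on the tray floor. I'll release and go up.

Request:
carry_out(increments=[0,0,0,0,0,0.5,255,0,0,0,0,0,0,255,0,0,0,0,0,0,200,0,0,0,0,0,0,100,0,0,0,0,0,0,0,0,0,0,0,0,0,0,0,0,0,0,0,0,0])

```text
time: 13.52
position: [506.1, 347.6, 80.7]
ee_rot: [-0.003, 0.692, 0.722, 0.003]
force: [-0.3, 0.7, 0.1]
width: 0.765
```

Request:
carry_out(increments=[0,0,0,0,0,0,0,0,0,0,0,0,-20,0,0,0,0,0,0,-40,0,0,0,0,0,0,-60,0,0,0,0,0,0,-60,0,0,0,0,0,0,0,0])

```text
time: 14.28
position: [508.7, 347.4, 267.2]
ee_rot: [-0.001, 0.692, 0.722, 0.008]
force: [-0.2, -0.8, 0.1]
width: 1.001
```

```bash
python3 - <<'E'
from h import *
s=st()
from rig import ctrl
d=ctrl.read_camera("side");cv2.imwrite("pics/side4.png",d["pixels"]);C=cloud(d)
q=(d["range_z"]>0)&(np.hypot(C[...,0]-506,C[...,1]-347)<50);X=C[q]
for lo,hi in [(120,136),(109,118),(12,20)]:
    t=X[(X[:,2]>lo)&(X[:,2]<hi)];print(len(t),t.mean(0).round(1),np.median(t,0).round(1))
plan(s,(479.3,-162,240),Rtool(-45),16,0)
plan(s,(479.3,-162,240),Rtool(45),16,0)
E
```

```text
t 14.28 pos [508.7 347.4 267.2] z [ 0.01   0.013 -1.   ] psi 2.4 q [0.41 0.34 1.3  0.01 1.48 0.37] F [-0.25 -0.81  0.06] w 1.001
97 [503.5 352.7 127.8] [503.4 353.4 129.4]
492 [501.9 355.4 114.1] [499.9 357.  114.6]
750 [501.  357.6  16.5] [498.  358.7  16.7]
0, -0.1, 3, -31.7, -3.2, 1.3, 0,
0, -0.1, 3, -31.9, -1.5, 1.3, 0,
0, -0.1, 3, -31.9, 0.2, 1.4, 0,
0, -0.1, 3, -31.8, 1.8, 1.4, 0,
0, -0.1, 3, -31.7, 3.5, 1.5, 0,
0, -0.1, 3, -31.5, 5.1, 1.5, 0,
0, -0.1, 3, -31.2, 6.8, 1.6, 0,
0, -0.1, 3, -30.8, 8.4, 1.6, 0,
0, -0.1, 3, -30.3, 10, 1.7, 0,
0, -0.1, 3, -29.7, 11.6, 1.8, 0,
0, -0.1, 3, -29.1, 13.1, 1.8, 0,
0, -0.1, 3, -28.3, 14.6, 1.9, 0,
0, -0.1, 3, -27.5, 16.1, 1.9, 0,
0, -0.1, 3, -26.6, 17.5, 2, 0,
0, -0.1, 3, -25.7, 18.9, 2, 0,
0, -0.1, 3, -24.7, 20.2, 2, 0,
end A [ 479.3 -162.1  239.9] B [ 452.6 -159.8  240.6] turn/row 3.0 shift/row 31.9
0.1, -0, -2.7, -31.7, -3.2, 1.3, 0,
0.1, -0, -2.7, -31.6, -4.7, 1.3, 0,
0.1, -0, -2.7, -31.3, -6.1, 1.3, 0,
0.1, -0, -2.7, -31, -7.6, 1.3, 0,
0.1, -0, -2.7, -30.6, -9.1, 1.3, 0,
0.1, -0, -2.7, -30.1, -10.5, 1.3, 0,
0.1, -0, -2.7, -29.6, -11.9, 1.3, 0,
0.1, -0, -2.7, -29, -13.3, 1.4, 0,
0.1, -0, -2.7, -28.4, -14.6, 1.4, 0,
0.1, -0, -2.7, -27.6, -15.9, 1.4, 0,
0.1, -0, -2.7, -26.9, -17.2, 1.4, 0,
0.1, -0, -2.7, -26, -18.5, 1.5, 0,
0.1, -0, -2.7, -25.1, -19.7, 1.5, 0,
0.1, -0, -2.7, -24.2, -20.8, 1.5, 0,
0.1, -0, -2.7, -23.1, -21.9, 1.6, 0,
0.1, -0, -2.7, -22.1, -23, 1.6, 0,
end A [ 479.3 -162.   240. ] B [ 503.3 -162.8  240.3] turn/row 2.7 shift/row 31.9
```

View pics/side4.png

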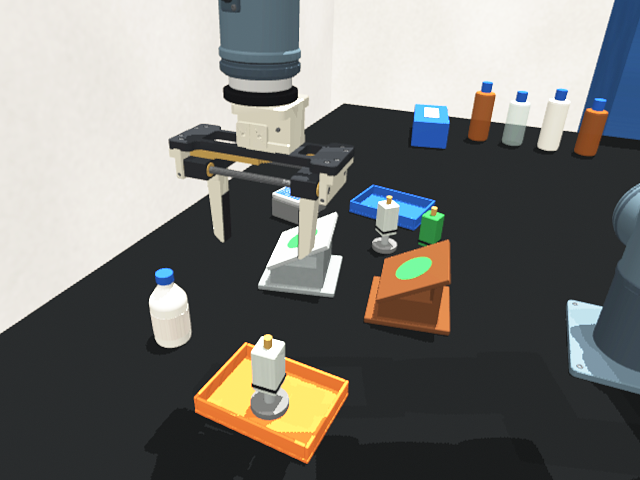

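The leg stands upright in the orange tray at (268,375). Next is the other white leg. I'll use jaws at 45° so the fingers stay clear of the green look-alike.

Request:
carry_out(increments=[0.1,0,-2.7,-31.7,-3.2,1.3,0,0.1,0,-2.7,-31.6,-4.7,1.3,0,0.1,0,-2.7,-31.3,-6.1,1.3,0,0.1,0,-2.7,-31,-7.6,1.3,0,0.1,0,-2.7,-30.6,-9.1,1.3,0,0.1,0,-2.7,-30.1,-10.5,1.3,0,0.1,0,-2.7,-29.6,-11.9,1.3,0,0.1,0,-2.7,-29,-13.3,1.4,0])

```text
time: 15.32
position: [490.0, 90.4, 246.5]
ee_rot: [-0.009, 0.544, 0.839, -0.002]
force: [-0.5, 0.1, 0.1]
width: 0.999
```

Request:
carry_out(increments=[0,0,-2.7,-28.4,-14.6,1.4,0,0,0,-2.7,-27.6,-15.9,1.4,0,0,0,-2.7,-26.9,-17.2,1.4,0,0,0,-2.7,-26,-18.5,1.5,0,0,0,-2.7,-25.1,-19.7,1.5,0,0,0,-2.7,-24.2,-20.8,1.5,0,0,0,-2.7,-23.1,-21.9,1.6,0,0,0,-2.7,-22.1,-23,1.6,0])

```text
time: 16.32
position: [475.3, -163.8, 233.5]
ee_rot: [-0.009, 0.377, 0.926, 0.0]
force: [0.2, 0.4, 0.6]
width: 1.001
```

Request:
carry_out(increments=[0,0,0,0,0,0,0])

```text
time: 16.45
position: [475.3, -164.5, 233.4]
ee_rot: [-0.009, 0.379, 0.925, -0.0]
force: [0.3, 0.5, -0.5]
width: 1.003
```

```bash
python3 - <<'E'
from h import *
from rig import ctrl
s=st()
d=ctrl.read_camera("wrist");cv2.imwrite("pics/w2.png",d["pixels"])
z=d["range_z"].astype(float);K=d["mtx"];v,u=np.mgrid[:480,:640]
P=np.stack([(u-K[0,2])/K[0,0]*z,(v-K[1,2])/K[1,1]*z,z],-1)
M=d["mount"];T=P@M[:3,:3].T+M[:3,3];C=T@qR(s["ee_rot"]).T+s["position"]
q=(z>0)&(np.hypot(C[...,0]-479,C[...,1]+162)<45)
X=C[q];t=X[(X[:,2]>105)&(X[:,2]<115)];print(len(t),t.mean(0),cv2.minAreaRect(t[:,:2].astype(np.float32)))
plan(s,(479.5,-162,120),Rtool(45.2),4,0)
E
```

```text
t 16.45 pos [ 475.3 -164.5  233.4] z [-0.017  0.007 -1.   ] psi 45.4 q [-0.55  0.18  1.6  -0.    1.38 -1.34] F [ 0.33  0.45 -0.51] w 1.003
1565 [ 476.22899965 -163.5537484   109.657923  ] ((477.35577392578125, -164.42880249023438), (35.833274841308594, 35.4250602722168), 44.52689743041992)
-0.1, -0.2, 0.1, -0.8, 1.4, 28.3, 0,
-0.1, -0.2, 0.1, -0.7, 1.3, 28.3, 0,
-0.1, -0.2, 0.1, -0.6, 1.3, 28.3, 0,
-0.1, -0.2, 0.1, -0.5, 1.2, 28.3, 0,
end A [ 479.5 -162.1  120.2] B [ 480.  -162.3  120.2] turn/row 0.2 shift/row 28.4
```

View pics/w2.png

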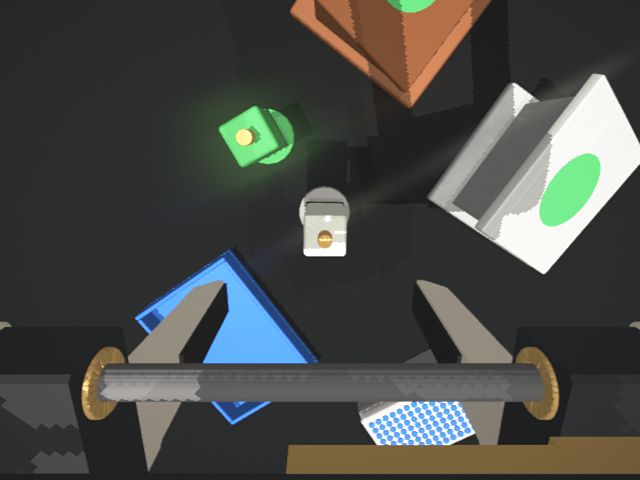

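The white leg is at (325,230), square to the jaws, and the green one at (245,137) is clear of them. I'll descend.

Request:
carry_out(increments=[-0.1,-0.2,0,-0.7,1.1,28.3,0,-0.1,-0.2,0,-0.6,1.1,28.3,0,-0.1,-0.2,0,-0.5,1,28.3,0,-0.1,-0.2,0,-0.4,1,28.3,0,0,0,0,0,0,0,0])

```text
time: 17.12
position: [478.1, -159.0, 119.9]
ee_rot: [-0.003, 0.378, 0.926, 0.001]
force: [0.2, -0.1, 0.1]
width: 1.002
```

```bash
python3 - <<'E'
from h import *
s=st();plan(s,(478.7,-162.3,76.6),Rtool(45.2),2,0)
E
```

```text
t 17.12 pos [ 478.1 -159.   119.9] z [-0.004  0.004 -1.   ] psi 45.6 q [-0.54  0.27  1.78  0.    1.1  -1.34] F [ 0.17 -0.09  0.12] w 1.002
-0, -0.2, 0.2, -1.5, -1, 21.7, 0,
-0, -0.2, 0.2, -1.4, -0.9, 21.7, 0,
end A [ 478.7 -162.3   76.5] B [ 478.8 -162.4   76.5] turn/row 0.3 shift/row 21.7
```

Request:
carry_out(increments=[0,-0.1,0.1,-1.5,-1,21.7,0,0,-0.1,0.1,-1.4,-0.9,21.7,0,0,0,0,0,0,0,255,0,0,0,0,0,0,255,0,0,0,0,0,0,255,0,0,0,0,0,0,255,0,0,0,0,0,0,255,0,0,0,0,0,0,255])

```text
time: 18.12
position: [480.8, -164.9, 78.9]
ee_rot: [0.002, 0.38, 0.925, -0.0]
force: [-0.1, 1.0, 0.7]
width: 0.402
```

Request:
carry_out(increments=[0,0,0,0,0,0,255,0,0,0,0,0,0,255,0,0,0,0,0,0,255])

```text
time: 18.5
position: [480.8, -164.9, 78.9]
ee_rot: [0.002, 0.38, 0.925, -0.0]
force: [-0.4, 0.1, 0.6]
width: 0.387
```

```bash
python3 - <<'E'
from h import *
s=st()
E
```

```text
t 18.5 pos [ 480.8 -164.9   78.9] z [ 0.003 -0.002 -1.   ] psi 45.4 q [-0.55  0.32  1.82 -0.    0.99 -1.34] F [-0.4   0.13  0.63] w 0.387
```

Request:
carry_out(increments=[0,0,0,0,0,-20,255,0,0,0,0,0,-50,255,0,0,0,0,0,-50,255,0,0,0,0,0,-50,255,0,0,0,0,0,-30,255,0,0,0,0,0,0,255,0,0,0,0,0,0,255])

```text
time: 19.38
position: [479.4, -163.9, 277.0]
ee_rot: [0.001, 0.38, 0.925, -0.0]
force: [-0.4, -0.6, -2.2]
width: 0.383
```

```bash
python3 - <<'E'
from h import *
s=st()
n=np.array([.46,.103,.8818]);n/=np.linalg.norm(n)
tgt=np.array([603.5,12.3,85.3])+n*(78.9+25)
plan(s,tgt+[0,0,60],Rtool(45.4,n),8,255)
E
```

```text
t 19.38 pos [ 479.4 -163.9  277. ] z [ 0.001 -0.    -1.   ] psi 45.4 q [-0.55  0.15  1.54  0.    1.46 -1.34] F [-0.41 -0.61 -2.23] w 0.383
2.9, 2, -0.4, 1.1, 31.7, 5, 255,
2.9, 2, -0.4, 0.8, 31.9, 3.4, 255,
2.9, 2, -0.4, 0.4, 32.1, 1.8, 255,
2.9, 2, -0.4, 0.2, 32.1, 0.2, 255,
2.9, 2, -0.4, -0, 32.1, -1.4, 255,
2.9, 2, -0.4, -0.2, 32, -3, 255,
2.9, 2, -0.4, -0.3, 31.8, -4.7, 255,
2.9, 2, -0.4, -0.3, 31.5, -6.3, 255,
end A [651.3  22.9 237.1] B [647.2  23.5 224.6] turn/row 3.5 shift/row 32.1
```

Request:
carry_out(increments=[2.9,2,-0.4,1.1,31.7,5,255,2.9,2,-0.4,0.8,31.9,3.4,255,2.9,2,-0.4,0.4,32.1,1.8,255,2.9,2,-0.4,0.2,32.1,0.2,255,2.9,2,-0.4,0,32.1,-1.4,255,2.9,2,-0.4,-0.2,32,-3,255,2.9,2,-0.4,-0.3,31.8,-4.7,255,2.9,2,-0.4,-0.3,31.5,-6.3,255])

```text
time: 20.38
position: [652.2, 23.1, 236.1]
ee_rot: [-0.205, 0.342, 0.907, -0.134]
force: [0.7, -0.8, -0.6]
width: 0.386
```

Request:
carry_out(increments=[0,0,0,0,0,0,255])

```text
time: 20.5
position: [652.4, 24.5, 230.9]
ee_rot: [-0.207, 0.341, 0.907, -0.135]
force: [0.3, 0.2, -1.8]
width: 0.388
```

```bash
python3 - <<'E'
from h import *
s=st()
n=np.array([.46,.103,.8818]);n/=np.linalg.norm(n)
tgt=np.array([603.5,12.3,85.3])+n*(78.9+20)
plan(s,tgt,Rtool(45.4,n),4,255)
E
```

```text
t 20.5 pos [652.4  24.5 230.9] z [-0.468 -0.104 -0.878] psi 52.5 q [-0.06  0.82  0.69 -0.15  2.11 -0.96] F [ 0.31  0.16 -1.77] w 0.388
-0.1, -0.1, 0, -3.9, 4.8, 13.3, 255,
-0.1, -0.1, 0, -3.9, 4.8, 13.3, 255,
-0.1, -0.1, 0, -3.9, 4.7, 13.3, 255,
-0.1, -0.1, 0, -3.8, 4.7, 13.3, 255,
end A [649.   22.5 172.5] B [649.1  22.5 172.5] turn/row 0.1 shift/row 14.6
```

Request:
carry_out(increments=[-0.1,-0.1,0,-3.9,4.8,13.3,255,-0.1,-0.1,0,-3.9,4.8,13.3,255,0,0,0,-3.9,4.7,13.3,255,0,0,0,-3.8,4.7,13.3,255,0,0,0,0,0,0,255,0,0,0,0,0,0,255])

```text
time: 21.25
position: [649.4, 20.1, 181.1]
ee_rot: [-0.2, 0.343, 0.908, -0.132]
force: [0.6, -0.2, -1.0]
width: 0.386
```

```bash
sed -i 's/76.6/78.9/' g.py; python3 g.py; python3 - <<'E'
import cv2
from rig import ctrl
d=ctrl.read_camera("side");cv2.imwrite("pics/side5.png",cv2.resize(d["pixels"][130:280,200:400],(800,600)))
E
```

```text
t 21.25 pos [649.4  20.1 181.1] z [-0.453 -0.103 -0.885] psi 52.0 q [-0.06  0.81  0.81 -0.14  1.98 -0.94] F [ 0.61 -0.24 -1.  ] w 0.386
ang 0.43 tool-frame err [ -0.1  -4.2 -27.5] gap 27.5 Fn -0.62 tau [ 0.13 -0.51 -0.03]
```

View pics/side5.png

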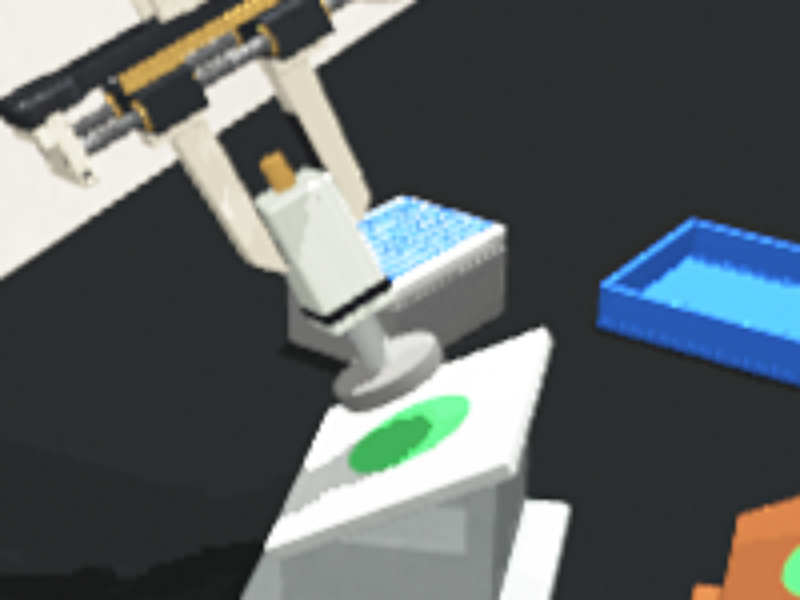

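The foot is parallel to the plate and above the disc at (410,430) in the crop, with a gap of about 27 mm. I'll approach with a 4 mm correction.

Request:
carry_out(increments=[0,0,0,0,2,9,255,0,0,0,0,2,9,255,0,0,0,0,0,4,255,0,0,0,0,0,0,255,0,0,0,0,0,0,255])

```text
time: 21.92
position: [641.8, 20.8, 159.8]
ee_rot: [-0.2, 0.343, 0.908, -0.132]
force: [0.5, -1.0, -1.3]
width: 0.387
```

```bash
python3 g.py
```

```text
t 21.93 pos [641.8  20.8 159.8] z [-0.453 -0.103 -0.885] psi 52.0 q [-0.06  0.81  0.87 -0.14  1.92 -0.93] F [ 0.45 -0.96 -1.35] w 0.387
ang 0.42 tool-frame err [-0.2 -0.1 -5.3] gap 5.3 Fn -1.08 tau [ 0.06 -0.49  0.02]
```

Request:
carry_out(increments=[0,0,0,0,0,2,255,0,0,0,0,0,2,255,0,0,0,0,0,2,255,0,0,0,0,0,2,255,0,0,0,0,0,0,255])

```text
time: 22.55
position: [638.1, 20.1, 152.8]
ee_rot: [-0.2, 0.343, 0.908, -0.132]
force: [1.8, 0.4, 1.7]
width: 0.383
```

```bash
python3 g.py
```

```text
t 22.55 pos [638.1  20.1 152.8] z [-0.453 -0.103 -0.885] psi 52.0 q [-0.07  0.8   0.9  -0.14  1.9  -0.93] F [1.76 0.43 1.7 ] w 0.383
ang 0.44 tool-frame err [-0.1 -0.   2.6] gap -2.6 Fn 2.35 tau [ 0.06 -0.48 -0.  ]
```

Request:
carry_out(increments=[0,0,0,0,0,2,255,0,0,0,0,0,2,255,0,0,0,0,0,0,255])

```text
time: 22.92
position: [636.1, 19.6, 148.9]
ee_rot: [-0.2, 0.343, 0.908, -0.132]
force: [1.3, 0.7, 2.8]
width: 0.384
```

```bash
python3 g.py
```

```text
t 22.93 pos [636.1  19.6 148.9] z [-0.454 -0.103 -0.885] psi 52.0 q [-0.07  0.8   0.91 -0.14  1.89 -0.93] F [1.29 0.65 2.76] w 0.384
ang 0.4 tool-frame err [-0.1 -0.1  7. ] gap -7.0 Fn 3.09 tau [ 0.05 -0.36  0.  ]
```

Request:
carry_out(increments=[0,0,0,0,0,2,255,0,0,0,0,0,2,255,0,0,0,0,0,1.5,255,0,0,0,0,0,0,255,0,0,0,0,0,0,255])

```text
time: 23.55
position: [633.7, 19.1, 144.2]
ee_rot: [-0.2, 0.343, 0.908, -0.132]
force: [2.2, -0.1, 3.1]
width: 0.388
```

```bash
python3 g.py; python3 - <<'E'
import cv2
from rig import ctrl
d=ctrl.read_camera("side");cv2.imwrite("pics/side6.png",cv2.resize(d["pixels"][130:280,200:400],(800,600)))
E
python3 g.py
```

```text
t 23.55 pos [633.7  19.1 144.2] z [-0.454 -0.103 -0.885] psi 52.0 q [-0.07  0.8   0.93 -0.14  1.88 -0.93] F [ 2.16 -0.09  3.09] w 0.388
ang 0.41 tool-frame err [-0.1 -0.1 12.3] gap -12.3 Fn 3.71 tau [ 0.07 -0.31 -0.02]
t 23.6 pos [633.7  19.1 144.2] z [-0.454 -0.103 -0.885] psi 52.0 q [-0.07  0.8   0.93 -0.14  1.88 -0.93] F [0.92 1.67 3.06] w 0.381
ang 0.41 tool-frame err [-0.1 -0.1 12.3] gap -12.3 Fn 3.29 tau [ 0.05 -0.33 -0.04]
```

View pics/side6.png

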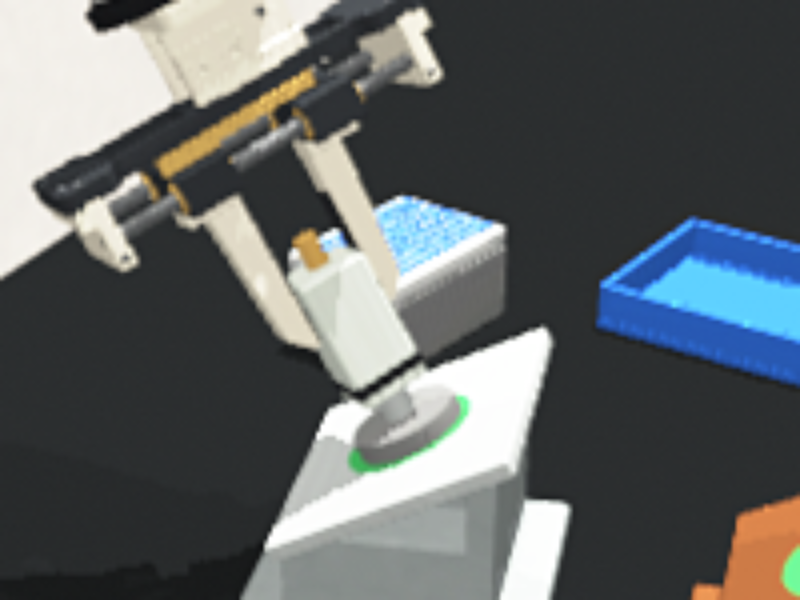

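Net force is about 4.8 N at about 12 mm in, a slope of about 0.2 N/mm, so it's soft and goes in blue.

Request:
carry_out(increments=[0,0,0,0,0,-10,255,0,0,0,0,0,-30,255,0,0,0,0,0,-40,255,0,0,0,0,0,-30,255,0,0,0,0,0,0,255,0,0,0,0,0,0,255])

```text
time: 24.35
position: [683.1, 30.3, 239.6]
ee_rot: [-0.201, 0.343, 0.908, -0.133]
force: [-0.2, 0.1, -2.4]
width: 0.385
```

```bash
python3 - <<'E'
from h import *
s=st();plan(s,(514,-359.5,180),Rtool(35),12,255)
E
```

```text
t 24.35 pos [683.1  30.3 239.6] z [-0.456 -0.103 -0.884] psi 52.0 q [-0.05  0.89  0.52 -0.16  2.19 -0.96] F [-0.16  0.14 -2.44] w 0.385
-2, -1.1, 1.1, -13.7, -29.8, 14.2, 255,
-2, -1.1, 1.1, -14, -30.1, 13.4, 255,
-2, -1.1, 1.1, -14.3, -30.2, 12.6, 255,
-2, -1.1, 1.1, -14.7, -30.4, 11.8, 255,
-2, -1.1, 1.1, -15, -30.5, 11, 255,
-2, -1.1, 1.1, -15.4, -30.6, 10.3, 255,
-2, -1.1, 1.1, -15.8, -30.6, 9.5, 255,
-2, -1.1, 1.1, -16.2, -30.6, 8.7, 255,
-2, -1.1, 1.1, -16.7, -30.6, 8, 255,
-2, -1.1, 1.1, -17.1, -30.6, 7.2, 255,
-2, -1.1, 1.1, -17.6, -30.5, 6.5, 255,
-2, -1.1, 1.1, -18, -30.3, 5.8, 255,
end A [ 514.  -359.5  180.1] B [ 509.  -355.9  171.6] turn/row 2.5 shift/row 35.8
```

Request:
carry_out(increments=[-2,-1.1,1.1,-13.7,-29.8,14.2,255,-2,-1.1,1.1,-14,-30.1,13.4,255,-2,-1.1,1.1,-14.3,-30.2,12.6,255,-2,-1.1,1.1,-14.7,-30.4,11.8,255,-2,-1.1,1.1,-15,-30.5,11,255,-2,-1.1,1.1,-15.4,-30.6,10.3,255,-2,-1.1,1.1,-15.8,-30.6,9.5,255,-2,-1.1,1.1,-16.2,-30.6,8.7,255])

```text
time: 25.35
position: [568.5, -229.5, 199.6]
ee_rot: [-0.071, 0.425, 0.901, -0.045]
force: [-0.1, -0.1, -2.2]
width: 0.388
```

Request:
carry_out(increments=[-2,-1.1,1.1,-16.7,-30.6,8,255,-2,-1.1,1.1,-17.1,-30.6,7.2,255,-2,-1.1,1.1,-17.6,-30.5,6.5,255,-2,-1.1,1.1,-18,-30.3,5.8,255,0,0,0,0,0,0,255,0,0,0,0,0,0,255])

```text
time: 26.1
position: [513.7, -358.2, 180.4]
ee_rot: [-0.005, 0.461, 0.887, -0.001]
force: [0.0, 0.4, -1.1]
width: 0.385
```

```bash
python3 - <<'E'
from h import *
s=st();plan(s,(514,-359.5,100),Rtool(35),3,255)
import cv2
from rig import ctrl
d=ctrl.read_camera("side");cv2.imwrite("pics/side7.png",cv2.resize(d["pixels"][90:240,300:500],(800,600)))
E
```

```text
t 26.1 pos [ 513.7 -358.2  180.4] z [-0.009  0.003 -1.   ] psi 35.1 q [-0.78  0.43  1.39 -0.    1.34 -1.4 ] F [ 0.04  0.36 -1.08] w 0.385
-0.1, -0.1, 0, -0.6, 0, 26.8, 255,
-0.1, -0.1, 0, -0.6, -0, 26.8, 255,
-0.1, -0.1, 0, -0.5, -0.1, 26.8, 255,
end A [ 514.  -359.5  100. ] B [ 514.2 -359.5  100. ] turn/row 0.1 shift/row 26.8
```

View pics/side7.png

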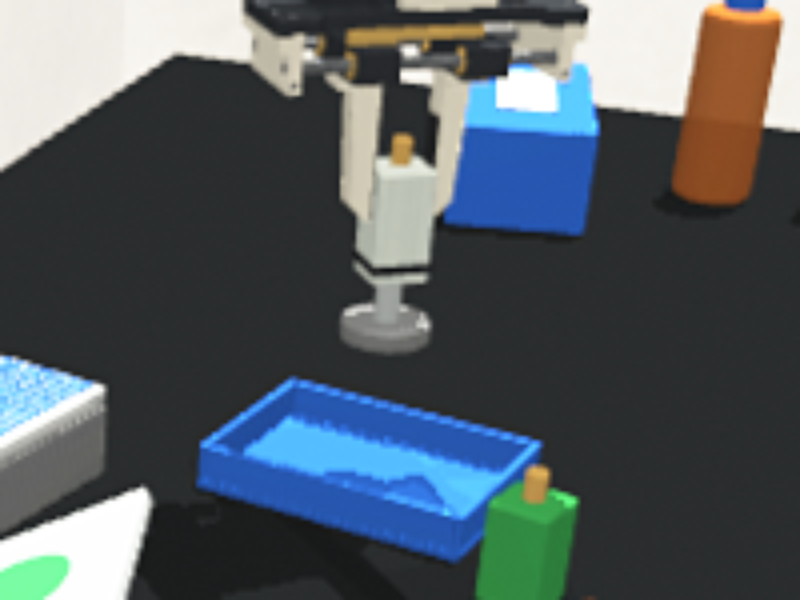

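The leg hangs over the tray. The small lean in the picture matches perspective. I'll lower it.

Request:
carry_out(increments=[-0.1,-0.1,0,-0.6,0,30,255,-0.1,-0.1,0,-0.6,0,30,255,-0.1,-0.1,0,-0.5,0,20,255,0,0,0,0,0,11,255,0,0,0,0,0,0,255,0,0,0,0,0,0,255])

```text
time: 26.9
position: [516.0, -360.9, 91.5]
ee_rot: [0.001, 0.46, 0.888, -0.001]
force: [0.1, -0.4, -0.5]
width: 0.382
```

Request:
carry_out(increments=[0,0,0,0,0,2,255,0,0,0,0,0,1,255,0,0,0,0,0,0,255])

```text
time: 27.28
position: [515.2, -360.9, 87.7]
ee_rot: [0.0, 0.461, 0.887, -0.0]
force: [-0.8, 0.4, -1.8]
width: 0.382
```

```bash
python3 - <<'E'
from h import *
st()
E
```

```text
t 27.27 pos [ 515.2 -360.9   87.7] z [-0.    -0.001 -1.   ] psi 35.1 q [-0.79  0.51  1.5  -0.    1.13 -1.4 ] F [-0.79  0.36 -1.82] w 0.382
```

Request:
carry_out(increments=[0,0,0,0,0,2,255,0,0,0,0,0,1.5,255,0,0,0,0,0,0,255,0,0,0,0,0,0,255])

```text
time: 27.78
position: [515.2, -360.8, 84.0]
ee_rot: [0.0, 0.461, 0.888, -0.0]
force: [-0.9, 0.8, -1.0]
width: 0.387
```

```bash
python3 - <<'E'
from h import *
from rig import ctrl
st()
E
```

```text
t 27.77 pos [ 515.2 -360.8   84. ] z [-0.    -0.001 -1.   ] psi 35.1 q [-0.79  0.51  1.51 -0.    1.13 -1.4 ] F [-0.94  0.84 -1.  ] w 0.387
```

Request:
carry_out(increments=[0,0,0,0,0,1,255,0,0,0,0,0,0,255])

```text
time: 28.02
position: [515.3, -360.8, 83.3]
ee_rot: [0.0, 0.461, 0.888, -0.0]
force: [-2.2, 0.9, 2.4]
width: 0.384
```

Request:
carry_out(increments=[0,0,0,0,0,0,255])

```text
time: 28.15
position: [515.3, -360.8, 83.3]
ee_rot: [0.0, 0.461, 0.888, -0.0]
force: [-1.6, 0.7, 1.4]
width: 0.386
```

Force has risen to +1.4 to +2.4 N, so the foot is on the floor. Releasing.

Request:
carry_out(increments=[0,0,0,0,0,0,200,0,0,0,0,0,0,100,0,0,0,0,0,0,0,0,0,0,0,0,0,0,0,0,0,0,0,0,0,0,0,0,0,0,0,0,0,0,0,0,0,-20,0])

```text
time: 29.02
position: [514.3, -359.8, 101.5]
ee_rot: [-0.002, 0.461, 0.888, 0.0]
force: [-0.0, -0.0, 0.7]
width: 0.971
```

Request:
carry_out(increments=[0,0,0,0,0,-40,0,0,0,0,0,0,-60,0,0,0,0,0,0,-60,0,0,0,0,-40,0,0,0,0,0,0,-50,0,0,0,0,0,0,-50,0,0,0,0,0,0,0,0,0,0])

```text
time: 29.9
position: [596.3, -477.6, 258.5]
ee_rot: [-0.002, 0.461, 0.887, 0.0]
force: [0.9, 0.5, -1.2]
width: 0.995
```

```bash
python3 - <<'E'
from h import *
from rig import ctrl
st()
for n in ["side","top"]:
    d=ctrl.read_camera(n);cv2.imwrite(f"pics/{n}8.png",d["pixels"]);C=cloud(d);ok=d["range_z"]>0
    for nm,c in [("blue",(515,-360)),("orange",(506,347))]:
        X=C[ok&(np.hypot(C[...,0]-c[0],C[...,1]-c[1])<50)]
        for lo,hi in [(122,136),(109,119),(12,20)]:
            t=X[(X[:,2]>lo)&(X[:,2]<hi)]
            if len(t)>3: print(n,nm,len(t),t.mean(0).round(1),"ctr",cv2.minAreaRect(t[:,:2].astype(np.float32)) [:2])
E
```

```text
t 29.9 pos [ 596.3 -477.6  258.5] z [-0.003  0.002 -1.   ] psi 35.0 q [-0.82  0.66  0.81 -0.    1.67 -1.43] F [ 0.9   0.53 -1.16] w 0.995
side blue 22 [ 511.2 -355.   127.2] ctr ((511.5023498535156, -357.4037170410156), (10.322369575500488, 15.123920440673828))
side blue 101 [ 510.5 -350.9  113.6] ctr ((511.5490417480469, -355.5198059082031), (37.7448616027832, 34.91487503051758))
side blue 161 [ 510.3 -351.    16.1] ctr ((514.5884399414062, -365.06658935546875), (54.371238708496094, 77.70619201660156))
side orange 84 [503.8 352.3 128.6] ctr ((504.6093444824219, 351.0122375488281), (11.797086715698242, 12.429415702819824))
side orange 491 [501.8 355.4 114.1] ctr ((504.271240234375, 350.9677429199219), (36.055747985839844, 37.01369857788086))
side orange 752 [501.  357.5  16.6] ctr ((502.541748046875, 353.7268981933594), (54.68288803100586, 48.88901138305664))
top blue 37 [ 515.7 -357.7  130.1] ctr ((515.612060546875, -358.3009948730469), (9.797195434570312, 11.463894844055176))
top blue 290 [ 515.6 -357.2  114.2] ctr ((515.3092651367188, -358.19342041015625), (36.68812942504883, 36.22404861450195))
top blue 227 [ 516.5 -346.5   16.3] ctr ((505.79071044921875, -351.7279968261719), (73.42393493652344, 40.69550323486328))
top orange 38 [507.6 348.1 129.2] ctr ((507.9617614746094, 348.6466064453125), (11.351795196533203, 10.755928039550781))
top orange 286 [507.1 347.7 114.5] ctr ((508.0813293457031, 348.9510192871094), (35.84218978881836, 36.55255126953125))
top orange 229 [508.  338.5  16.7] ctr ((508.7333984375, 343.5895080566406), (55.08381652832031, 43.10666275024414))
```

View pics/side8.png

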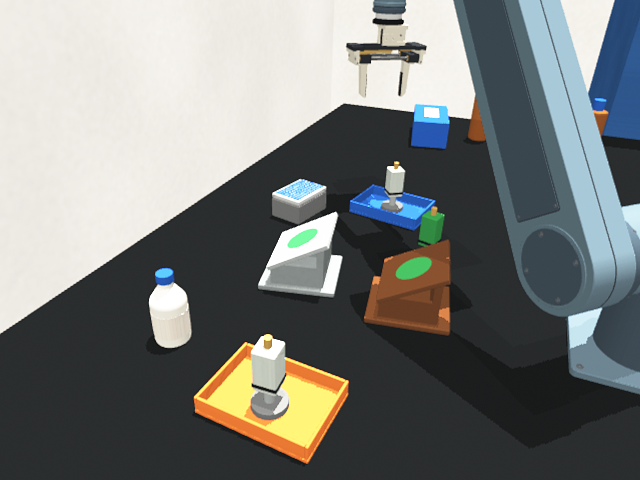

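View pics/top8.png

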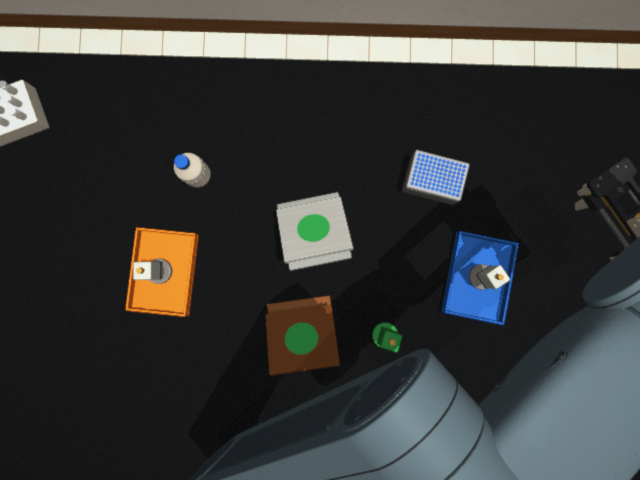

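Both legs stand upright within 5 mm of their tray middles: orange at (268,375) and blue at (395,185) in the side view. The bottle and box haven't moved. Handing in.

Request:
carry_out(increments=[0,0,0,0,0,0,0,0,0,0,0,0,0,0])

```text
time: 30.25
position: [595.7, -474.2, 264.9]
ee_rot: [0.001, 0.46, 0.888, -0.001]
force: [-0.0, -1.0, 0.6]
width: 0.998
```

```bash
python3 - <<'E'
from rig import ctrl
print(ctrl.finish_job())
E
```

```text
the job is handed in; nothing more can be done
None
```

Both legs were pressed on the plate, sorted by stiffness, set down in their trays and released. I handed the job in at about 30 s; no verdict was reported.

| Leg (start, mm) | Pressed in | Load | Slope | Verdict | Tray |
|---|---|---|---|---|---|
| Left (442, 199) | about 12 mm | about 14.7 N | about 0.9 N/mm | stiff | orange |
| Right (479, -163) | about 12 mm | about 4.8 N | about 0.2 N/mm | soft | blue |

Both presses were within about 0.5° of the measured plate normal.

**Last checks:** in both camera views each leg stands upright within about 5 mm of its tray's middle. The bottle and box look unmoved, and the arm is clear of everything.

**What disagreed:**
- **Plate slope:** the task says the plate's normal leans roughly towards +y. Both depth cameras put it towards +x, with a tilt of 28° and an azimuth of about 12°. I used the measured direction, and contact came within about 2 mm of where it predicted.
- **Camera offset:** the top and side views differ by 3–4 mm in x and y, so I took values between them.
- **Weights:** force readings while lifting were too noisy (about ±1 N) to tell the legs apart by weight, so the sorting rests on the spring slopes alone.

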